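# Load the battery carousels, spouts to the front, and snap the box shut

## Task

Put away the hearing aid batteries for the night: lay every battery carousel that is on the bedside table flat in the bamboo box, one to a bay, each with its spout pointing straight at the front of the box. When all are in, swing the lid over and press its front edge down until it snaps fully shut past the catch. Leave the bowl, the remote and the magnifier where they are.

Things in the scene. Friction and masses are not known exactly. Their poses are not given: they have to be found in the camera images.
- box: Fixed open bamboo box, 106 (its x) by 352 mm (its y); walls 54 mm high, 7 thick; floor 6 thick. Three strips across it, 6 mm thick, tops 26 mm above the table, make a row of four bays, 92 (x) by 80 mm (y) each. Origin: centre of its underside, on the table. Its -x side is the front (catch in the middle), more or less facing the robot; the lid is hinged along the top of its +x side, the back.
- box_front (a point): Middle of the outside of the box's front wall, 27 mm above the table.
- lid (a joint): Lid angle, rad: 0 shut, 1.57 upright, 2.2 leaning farthest back; starts leaning back. The stiff, damped hinge holds it where it is left above about 0.8; lower, it sinks slowly until it stops ajar on the sprung catch at about 0.13. Some 5 to 8 N pressed down on the middle of its front edge then snaps it past the catch to 0, where it stays.
- lid_edge (a point): Middle of the front edge of the bamboo lid, on its outer (upper when shut) face; 62 mm above the table when shut. The lid is 8 mm thick, 106 mm from hinge to front edge, 352 mm wide; a thumb tab 70 mm wide sticks out a further 16 mm at the middle of the front edge.
- lid_hinge (a point): Middle of the hinge axis, which runs along the box's y, 54 mm above the table at the box's back; the lid's inner face lies on this axis, its outer face 8 mm off.
- bay0 (a point): Bay 0, counted along the box's y from its -y end: the point on the bay floor (6 mm above the table) where a carousel's middle belongs when its spout points to the front; it lies 8 mm behind the middle of the bay.
- bay1 (a point): Bay 1, counted along the box's y from its -y end: the point on the bay floor (6 mm above the table) where a carousel's middle belongs when its spout points to the front; it lies 8 mm behind the middle of the bay.
- bay2 (a point): Bay 2, counted along the box's y from its -y end: the point on the bay floor (6 mm above the table) where a carousel's middle belongs when its spout points to the front; it lies 8 mm behind the middle of the bay.
- bay3 (a point): Bay 3, counted along the box's y from its -y end: the point on the bay floor (6 mm above the table) where a carousel's middle belongs when its spout points to the front; it lies 8 mm behind the middle of the bay.
- carousel0: Battery carousel, may be absent: clear plastic disc, 60 mm across, 18 high, lying flat, steel button batteries inside, with a black spout (20 mm wide, 14 high) sticking out 16 mm beyond the rim along +x. On top a grey grip ridge, 44 mm long (x), 16 mm wide (y), reaching from 18 to 42 mm above the underside. 70 g. Origin: middle of the disc's underside; x points out through the spout, z up.
- spout0 (a point): Tip of the spout of carousel0, 46 mm from the disc's middle, 7 mm above its underside.
- carousel1: Battery carousel, may be absent: clear plastic disc, 60 mm across, 18 high, lying flat, steel button batteries inside, with a black spout (20 mm wide, 14 high) sticking out 16 mm beyond the rim along +x. On top a grey grip ridge, 44 mm long (x), 16 mm wide (y), reaching from 18 to 42 mm above the underside. 70 g. Origin: middle of the disc's underside; x points out through the spout, z up.
- spout1 (a point): Tip of the spout of carousel1, 46 mm from the disc's middle, 7 mm above its underside.
- carousel2: Battery carousel, may be absent: clear plastic disc, 60 mm across, 18 high, lying flat, steel button batteries inside, with a black spout (20 mm wide, 14 high) sticking out 16 mm beyond the rim along +x. On top a grey grip ridge, 44 mm long (x), 16 mm wide (y), reaching from 18 to 42 mm above the underside. 70 g. Origin: middle of the disc's underside; x points out through the spout, z up.
- spout2 (a point): Tip of the spout of carousel2, 46 mm from the disc's middle, 7 mm above its underside.
- carousel3: Battery carousel, may be absent: clear plastic disc, 60 mm across, 18 high, lying flat, steel button batteries inside, with a black spout (20 mm wide, 14 high) sticking out 16 mm beyond the rim along +x. On top a grey grip ridge, 44 mm long (x), 16 mm wide (y), reaching from 18 to 42 mm above the underside. 70 g. Origin: middle of the disc's underside; x points out through the spout, z up.
- spout3 (a point): Tip of the spout of carousel3, 46 mm from the disc's middle, 7 mm above its underside.
- bowl: Green glass bowl, 120 mm across, 50 mm high; not part of the job. Origin: centre of its underside.
- remote: Black hearing aid remote, 110 by 42 by 16 mm; not part of the job. Origin: centre of its underside.
- magnifier: Steel magnifier, 180 mm long, 12 mm high, lying flat; not part of the job. Origin: on its underside, near where ring and handle meet.

How it is judged (in metres and radians):
On the way, in this order (a step that is already met when the one before it is completed fails the run):
1. every carousel lies flat in a bay of its own, spout to the front ((horizontal distance between carousel0 and bay0 below 0.018 m or horizontal distance between carousel0 and bay1 below 0.018 m or horizontal distance between carousel0 and bay2 below 0.018 m or horizontal distance between carousel0 and bay3 below 0.018 m) and z of carousel0 in the frame of box between 0.002 and 0.012 m and angle between each of carousel0, carousel1, carousel2, carousel3's own z axis and vertical below 0.12 rad and angle between the x axis of each of carousel0, carousel1, carousel2, carousel3 and the x axis of box, either way round below 0.28 rad and x of each of spout0, spout1, spout2, spout3 in the frame of box below -0.015 m and linear speed of each of carousel0, carousel1, carousel2, carousel3 below 0.02 m/s and (horizontal distance between carousel1 and bay0 below 0.018 m or horizontal distance between carousel1 and bay1 below 0.018 m or horizontal distance between carousel1 and bay2 below 0.018 m or horizontal distance between carousel1 and bay3 below 0.018 m) and z of carousel1 in the frame of box between 0.002 and 0.012 m and (horizontal distance between carousel2 and bay0 below 0.018 m or horizontal distance between carousel2 and bay1 below 0.018 m or horizontal distance between carousel2 and bay2 below 0.018 m or horizontal distance between carousel2 and bay3 below 0.018 m) and z of carousel2 in the frame of box between 0.002 and 0.012 m and (horizontal distance between carousel3 and bay0 below 0.018 m or horizontal distance between carousel3 and bay1 below 0.018 m or horizontal distance between carousel3 and bay2 below 0.018 m or horizontal distance between carousel3 and bay3 below 0.018 m) and z of carousel3 in the frame of box between 0.002 and 0.012 m), for 0.2 s.
2. the lid is shut past its catch (value of joint lid below 0.04 rad), for 0.2 s.
At the end, for the whole second after the job is handed in: The lid is shut past its catch (below 0.04 rad). Every carousel that is present lies flat at rest on the floor of a bay, its middle within 18 mm of the bay's point, its spout towards the box's front within 0.28 rad (16 degrees) (all of step 1 and value of joint lid below 0.04 rad); the robot touches nothing.
It fails at once if the bowl is moved more than 3 cm (distance of bowl from where it was at the start of the episode above 0.03 m).
It fails at once if the remote is moved more than 3 cm (distance of remote from where it was at the start of the episode above 0.03 m).
It fails at once if the magnifier is moved more than 3 cm (distance of magnifier from where it was at the start of the episode above 0.03 m).
Of carousel0, carousel1, carousel2, carousel3 only 3 to 4 are there at a start; the rules pass over those that are not, and their reading is None.
At some moment in a run one of carousel0, carousel1, carousel2, carousel3 may be knocked a few centimetres aside while the robot is not near it.
It also fails if it takes over 208 s, if anything falls off the work surface, if the arm or the gripper's body presses on something with over 40 N, if the wrist force passes 120 N, or if a joint passes its speed limit or range.

## Robot

A 6-joint arm with a two-finger parallel gripper is mounted at the origin on the work surface. World frame = base frame: x ahead of the robot, y to its left, z up, the work surface at z = 0. Lengths are in mm, angles in rad, forces in N, time in s.
With the tool pointing down it reaches from about 325 to 875 mm from the base axis. Payload 4.4 kg.
Tool frame: the origin (TCP) lies at the very end of the fingers, on their centre line; the grasp point (between the pads) lies 19 mm behind it; z points along the fingers, y is the line along which they close (so a half turn about z gives the same grasp; the last joint's range is limited). The gripper opens to 85 mm and grips with 20 to 120 N. Pads are 22 mm wide; open, the fingers measure 114 mm over their backs; the gripper's body (76 mm by 85 mm) begins 54 mm behind the grasp point. The pads swing forward as they close: fully open they stand 13 mm farther back than shut.
Start: joints at [1.02, 0.207, 1.542, -0, 1.393, -0.15], TCP at [224.349, 529.429, 198.782] pointing down, gripper open.
Joint ranges: [-2.73, 2.73], [-0.86, 2.22], [0.23, 2.46], [-1.11, 4.25], [0.08, 2.63], [-2.82, 2.82]. Speed limits (rad/s): [2.79, 2.79, 3.14, 3.14, 3.14, 3.14].

## Interface

Orientations are given as a 3x3 rotation matrix whose columns are the frame's x, y, z axes.
In Python, from plant import status, optics, r gives the robot as it stands. The module is installed in compiled form; this text tells all that it offers.
- The arm moves only by the tool servo_tool, never from a script. Its argument "commands" is a list of rows, each a list of 3 entries, a list of its own where there are three numbers: the closure in counts, from 0 (fully open) to 255 (shut), then the shift along the tool's x, y, z in m, then the turn, a rotation vector about the tool's x, y, z in degrees. A call has 1 to 8 rows; each row is the pose to reach, as a shift and turn from the pose commanded when the call began, along the tool's axes at that moment; what a row does not reach only later rows make up. A row lasts 1/8 s, in which the tool goes at most 62.5 mm and 10.7 degrees, less where a joint would pass 70% of its speed; a pose out of reach is approached as far as the arm can. A call with a gripper value outside its range is refused whole. The fingers move at their own pace and stop on an object; "squeeze" is the grip in N (left out, the last holds). Time passes only in rows, so rows that repeat a pose let the fingers close. It gives the time, the measured TCP pose, the force, the opening and the grip force at its end, in the units of the state.
- status.state(): the state, without advancing time (a new reading comes with each control period).
- optics.snapshot(name): name is "scene" or "top" or "wrist"; returns a dict with "pixels" (480x640x3 uint8, red, green, blue), "fx", "fy", "cx", "cy" (pixels), "R" (3x3) and "t" (3): a world point X has camera coordinates R X + t. Camera axes: x right, y down, z forward; pixel columns grow to the right and rows downward; lengths in mm; the calibration is good to about 2 mm. A picture is of the moment at which its call begins. There is no depth.
- r.finish_job(): hands the job in; it is judged then, once.
The state is a dict: "time": time; "joint_pos": joint angles; "joint_velocities": joint speeds; "joint_efforts": joint torques, N m; "ee_pos": TCP position; "tcp_rot": TCP orientation; "force": force on the tool from outside, world axes, zero at the start; "moment": the same for the moment, N m; "finger_gap": finger opening in mm; "finger_force": force on a finger pad.
Only numpy, scipy, OpenCV 4.12 (cv2) and the standard library are available. Lean on these libraries where they do the work, as an engineer would, in place of code of your own. Each camera call takes 0.05 s, during which the arm holds its last target. There are 200 camera calls.

## Working session

There is one attempt and no reset: what is moved stays moved. The work goes in short steps, Python scripts to look and compute and a tool call to move; the robot and the scene stay as the last step left them, time stands still between calls to the robot, and variables do not carry over. Pictures are saved under pics/ and viewed, at most 14 in all, crops included, and the job is handed in when it is done.

Besides the shell and the picture viewer there is one more tool, called after "Request:" by a JSON object that holds its "api" and its "payload". servo_tool: Moves the arm, as the interface text tells. Its arguments: {"type":"object","properties":{"commands":{"type":"array"},"squeeze":{"type":"number"}},"required":["commands"]}

```bash
mkdir -p pics; cat > h.py <<'E'
import numpy as np, cv2
from plant import status, optics, r
def snap(name, fn=None):
    s=optics.snapshot(name)
    if fn: cv2.imwrite('pics/'+fn, s['pixels'][:,:,::-1])
    return s
def ray(s,u,v,z):
    R=np.array(s['R']);t=np.array(s['t'])
    d=R.T@np.array([(u-s['cx'])/s['fx'],(v-s['cy'])/s['fy'],1]); c=-R.T@t
    return c+d*(z-c[2])/d[2]
def proj(s,X):
    p=np.array(s['R'])@np.array(X,float)+np.array(s['t'])
    return s['cx']+s['fx']*p[0]/p[2], s['cy']+s['fy']*p[1]/p[2]
E
python3 - <<'E'
from h import *
for n in('top','scene'):
    s=snap(n,n+'1.png'); R=np.array(s['R']); print(n,s['fx'],(-R.T@np.array(s['t'])).round(),R.round(3).tolist())
st=status.state(); print(st['time'],np.array(st['tcp_rot']).round(3).tolist(),st['ee_pos'])
E
```

```text
top 504.0473987277329 [ 442.    8. 1340.] [[-0.008, -1.0, -0.0], [-0.996, 0.008, -0.085], [0.085, -0.0, -0.996]]
scene 448.1707973744243 [1224. -219.  942.] [[0.338, 0.941, 0.009], [0.747, -0.263, -0.61], [-0.572, 0.213, -0.792]]
0.1 [[-0.921, 0.39, -0.001], [0.39, 0.921, -0.002], [0.0, -0.002, -1.0]] [223.93371167 528.7741231  197.72160139]
```

View pics/top1.png

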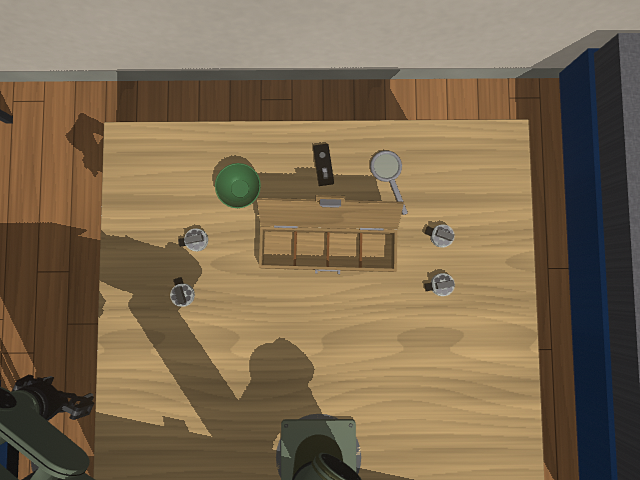

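View pics/scene1.png

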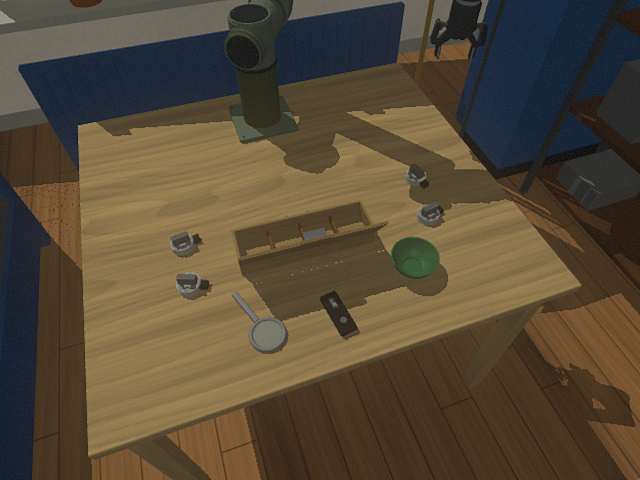

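Four carousels: top view near (195,238), (182,294), (441,234) and (441,285). The box spans about (260–397, 227–270), with its front at the bottom.

```bash
python3 - <<'E'
from h import *
s=snap('top'); p=s['pixels']
tiles=[]
for (u,v) in [(195,238),(182,294),(441,234),(441,285)]:
    c=p[v-18:v+18,u-24:u+24]; tiles.append(cv2.resize(c,(384,288),interpolation=cv2.INTER_NEAREST))
m=np.vstack([np.hstack(tiles[:2]),np.hstack(tiles[2:])]); cv2.imwrite('pics/m1.png',m[:,:,::-1])
b=p[215:280,245:410]; cv2.imwrite('pics/b1.png',cv2.resize(b,(792,312),interpolation=cv2.INTER_NEAREST)[:,:,::-1])
hsv=cv2.cvtColor(p,cv2.COLOR_RGB2HSV)
for (u,v) in [(195,238),(182,294),(441,234),(441,285)]:
    c=p[v-20:v+20,u-24:u+24].astype(int); mx=c.max(2);sat=mx-c.min(2)
    dark=((mx<60)&(sat<25)).astype(np.uint8)
    grey=((sat<35)&(mx>=60)).astype(np.uint8)
    for nm,mk,z in(('dark',dark,14),('grey',grey,18)):
        n,l,stt,cen=cv2.connectedComponentsWithStats(mk)
        for i in range(1,n):
            if stt[i,4]>15: print(nm,stt[i].tolist(),(cen[i]+[u-24,v-20]).round(1),ray(s,*(cen[i]+[u-24,v-20]),z).round(1))
E
```

```text
dark [8, 20, 7, 9, 42] [181.4 242.1] [556.3 356.6  14. ]
grey [13, 10, 24, 23, 436] [195.6 239.2] [563.4 318.1  18. ]
dark [16, 3, 10, 8, 54] [178.3 280.7] [454.9 363.3  14. ]
dark [22, 13, 6, 16, 35] [182.6 294.5] [418.7 351.4  14. ]
grey [12, 9, 25, 24, 425] [181.8 294.5] [418.8 352.5  18. ]
dark [8, 12, 9, 10, 58] [428.8 230.6] [ 581.9 -297.2   14. ]
grey [13, 10, 24, 23, 418] [442.  235.5] [ 568.2 -330.9   18. ]
dark [7, 18, 9, 8, 53] [428.2 286.4] [ 434.8 -291.7   14. ]
grey [13, 8, 25, 23, 428] [442.3 283.9] [ 441. -328.   18.]
```

View pics/m1.png

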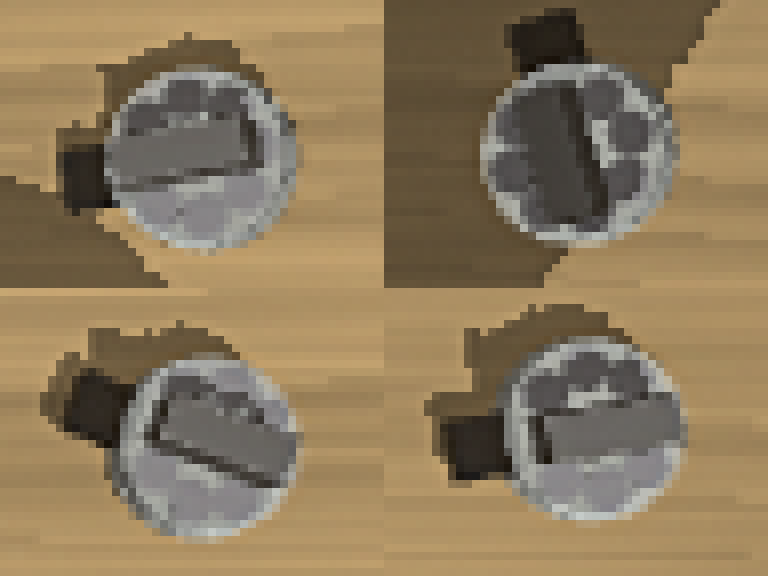

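View pics/b1.png

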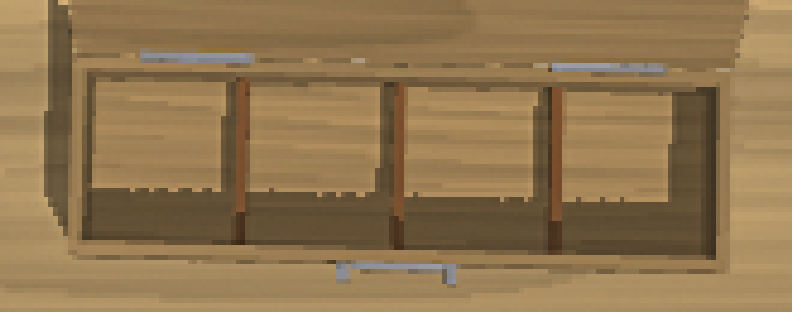

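Montage: the spouts point left, up (upper right tile), up-left and left, and the ridges lie along them. In the box crop the strips sit at crop x≈242, 398 and 556, and the front rim runs from (70,257) to (725,271).

```bash
cat >> h.py <<'E'
def plan(x,y,z,yaw):
    """shift (mm) and turn (deg) in present tool axes to reach x,y,z with tool x at world yaw, tool down"""
    st=status.state(); R=np.array(st['tcp_rot']); p=np.array(st['ee_pos'])
    a=np.radians(yaw); Rw=np.array([[np.cos(a),np.sin(a),0],[np.sin(a),-np.cos(a),0],[0,0,-1]])
    rv=np.degrees(cv2.Rodrigues(R.T@Rw)[0].ravel())
    print('t',round(st['time'],1),'at',p.round(1),'shift',(R.T@(np.array([x,y,z])-p)).round(1),'turn',rv.round(1),'F',np.array(st['force']).round(1),'gap',round(float(st['finger_gap']),1))
E
python3 - <<'E'
from h import *
s=snap('top')
C=lambda u,v:(245+u/4.8,215+v/4.8)
for n,u,v,z in [('FL',70,257,54),('FR',727,271,54),('s1f',241,244,26),('s2f',398,249,26),('s3f',556,254,26),('s1b',243,80,26),('s2b',399,85,26),('s3b',557,89,26),('catchL',340,265,54),('catchR',455,265,54),('inFL',83,240,54),('inFR',716,256,54),('inBL',83,70,54),('inBR',716,87,54)]:
    print(n,ray(s,*C(u,v),z).round(1))
plan(419,352,150,17)
E
```

```text
FL [483.7 145.7  54. ]
FR [ 473.6 -202.9   54. ]
s1f [491.   55.9  26. ]
s2f [487.6 -29.2  26. ]
s3f [ 484.2 -114.9   26. ]
s1b [580.5  54.4  26. ]
s2b [577.1 -30.7  26. ]
s3b [ 574.2 -116.9   26. ]
catchL [478.4   2.4  54. ]
catchR [477.9 -58.6  54. ]
inFL [492.7 138.9  54. ]
inFR [ 481.6 -197.2   54. ]
inBL [583.5 138.9  54. ]
inBR [ 571.8 -199.2   54. ]
t 0.2 at [224.1 529.  198. ] shift [-248.5  -86.8   48.1] turn [-1.0e-01  1.0e-01  1.4e+02] F [ 0.4  0.1 -0.3] gap 85.7
```

Request:
{"api": "servo_tool", "payload": {"commands": [[0,[-0.06,-0.02,0],[0,0,10]],[0,[-0.1,-0.035,0.01],[0,0,20]],[0,[-0.14,-0.05,0.02],[0,0,30]],[0,[-0.18,-0.063,0.03],[0,0,40]],[0,[-0.22,-0.077,0.04],[0,0,50]],[0,[-0.248,-0.087,0.048],[0,0,60]],[0,[-0.248,-0.087,0.048],[0,0,70]],[0,[-0.248,-0.087,0.048],[0,0,80]]], "squeeze": 40}}

```text
time: 1.2
ee_pos: [418.9, 351.8, 150.3]
tcp_rot: [[0.231, 0.973, -0.001], [0.973, -0.231, -0.0], [-0.001, -0.001, -1.0]]
force: [-1.3, -0.6, -0.3]
finger_gap: 85.4
finger_force: 0.0
```

Request:
{"api": "servo_tool", "payload": {"commands": [[0,[0,0,0],[0,0,10]],[0,[0,0,0],[0,0,20]],[0,[0,0,0],[0,0,30]],[0,[0,0,0],[0,0,40]],[0,[0,0,0],[0,0,50]],[0,[0,0,0],[0,0,60]],[0,[0,0,0],[0,0,60]]]}}

```text
time: 2.08
ee_pos: [418.6, 352.5, 150.5]
tcp_rot: [[0.956, 0.295, -0.0], [0.295, -0.956, -0.0], [-0.001, 0.0, -1.0]]
force: [0.5, 0.3, 0.5]
finger_gap: 85.4
finger_force: 0.0
```

```bash
python3 - <<'E'
from h import *
plan(419,352,100,17)
s=snap('wrist','w1.png'); print(np.array(status.state()['joint_pos']).round(2))
for X in [(419,352,42),(419+19,352+6,42),(455,363,14)]: print(proj(s,X))
E
```

```text
t 2.1 at [418.6 352.5 150.5] shift [ 0.3  0.6 50.5] turn [0.  0.  0.2] F [0.5 0.3 0.5] gap 85.4
[ 0.54  0.19  1.66 -0.    1.29  1.81]
(np.float64(320.7695954571231), np.float64(226.33250110199094))
(np.float64(320.62901478402966), np.float64(198.14027515610252))
(np.float64(320.8122678413432), np.float64(167.1599369005592))
```

View pics/w1.png

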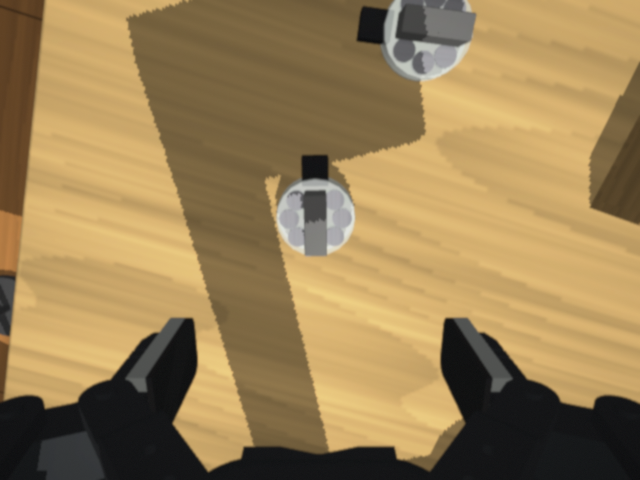

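The wrist view shows the carousel at (315,217), spout up, with the ridge at u≈315; expected was 321. That calls for a correction of about −4 mm in tool y.

Request:
{"api": "servo_tool", "payload": {"commands": [[40,[0.002,-0.004,0.05],[0,0,0]],[60,[0.002,-0.004,0.095],[0,0,0]],[80,[0.002,-0.004,0.12],[0,0,0]],[100,[0.002,-0.004,0.129],[0,0,0]],[160,[0.002,-0.004,0.129],[0,0,0]],[255,[0.002,-0.004,0.129],[0,0,0]],[255,[0.002,-0.004,0.129],[0,0,0]],[255,[0.002,-0.004,0.129],[0,0,0]]]}}

```text
time: 3.12
ee_pos: [420.1, 357.4, 22.7]
tcp_rot: [[0.956, 0.293, 0.001], [0.293, -0.956, 0.001], [0.002, -0.0, -1.0]]
force: [-1.0, 0.1, 0.3]
finger_gap: -0.2
finger_force: 0.0
```

Request:
{"api": "servo_tool", "payload": {"commands": [[255,[0,0,0],[0,0,0]],[255,[0,0,0],[0,0,0]],[255,[0,0,0],[0,0,0]]]}}

```text
time: 3.5
ee_pos: [419.4, 356.9, 21.7]
tcp_rot: [[0.956, 0.293, -0.0], [0.293, -0.956, -0.0], [-0.0, 0.0, -1.0]]
force: [-0.2, -0.5, 0.9]
finger_gap: -0.1
finger_force: 0.0
```

The gap is 0, so nothing was gripped. Looking again.

```bash
python3 - <<'E'
from h import *
w=snap('wrist')['pixels']; s=snap('scene')['pixels']
u,v=416,178
a=cv2.resize(w,(400,300)); b=cv2.resize(s[v-45:v+45,u-60:u+60],(400,300))
cv2.imwrite('pics/w2.png',np.hstack([a,b])[:,:,::-1])
E
```

```text
(no output)
```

View pics/w2.png

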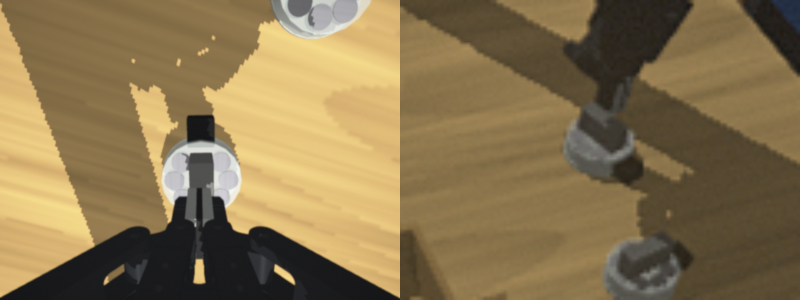

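Left half: the closed fingers stand behind the ridge, on the robot side. The disc is at about (322,275) in full pixels and the spout at (320,205). Recomputing.

```bash
cat >> h.py <<'E'
def darkblobs(s,box,z=14,thr=60):
    u0,v0,u1,v1=box; c=s['pixels'][v0:v1,u0:u1].astype(int); mx=c.max(2); sat=mx-c.min(2)
    out=[]
    for nm,mk,zz in(('dark',(mx<thr)&(sat<25),z),('grey',(sat<35)&(mx>=60),18)):
        n,l,stt,cen=cv2.connectedComponentsWithStats(mk.astype(np.uint8))
        for i in range(1,n):
            if stt[i,4]>25:
                q=cen[i]+[u0,v0]; print(nm,stt[i,4],q.round(1),ray(s,*q,zz).round(1))
E
python3 - <<'E'
from h import *
st=status.state();s=snap('wrist'); print(st['ee_pos'],'cam',(-np.array(s['R']).T@np.array(s['t'])).round(1))
print('tcp px',proj(s,st['ee_pos']), 'spout',ray(s,320,205,14),'disc top',ray(s,320,224,18),'L',ray(s,262,275,18),'R',ray(s,384,275,18))
t=snap('top'); darkblobs(t,(150,215,225,315)); darkblobs(t,(415,215,465,305))
cv2.imwrite('pics/t2.png',cv2.resize(t['pixels'][200:320,140:240],(500,600))[:,:,::-1])
E
```

```text
[419.43467796 356.91809897  21.70190005] cam [490.1 379.6 196.1]
tcp px (np.float64(320.75556215849855), np.float64(287.95996802436633)) spout [454.14529998 367.92882156  14.        ] disc top [446.83092074 365.69134427  18.        ] L [416.18436184 383.91444613  18.        ] R [432.48246096 330.7661957   18.        ]
dark 43 [181.1 241.9] [556.8 357.3  14. ]
dark 914 [167.1 293.2] [422.6 391.9  14. ]
dark 52 [178.1 280.8] [454.6 363.6  14. ]
dark 29 [152.8 306.3] [388.7 428.8  14. ]
grey 438 [195.6 239.2] [563.3 318.1  18. ]
grey 39 [155.8 287.6] [437.3 420.7  18. ]
grey 29 [179.4 284.7] [444.4 358.9  18. ]
grey 107 [154.2 301.7] [400.6 424.1  18. ]
grey 175 [185.6 298.8] [407.6 342.4  18. ]
grey 36 [151.4 309.3] [381.1 431.   18. ]
dark 53 [428.9 230.5] [ 582.  -297.7   14. ]
dark 53 [428.2 286.4] [ 434.8 -291.7   14. ]
grey 418 [442.  235.5] [ 568.2 -330.9   18. ]
grey 432 [442.3 283.9] [ 441.  -327.8   18. ]
```

View pics/t2.png

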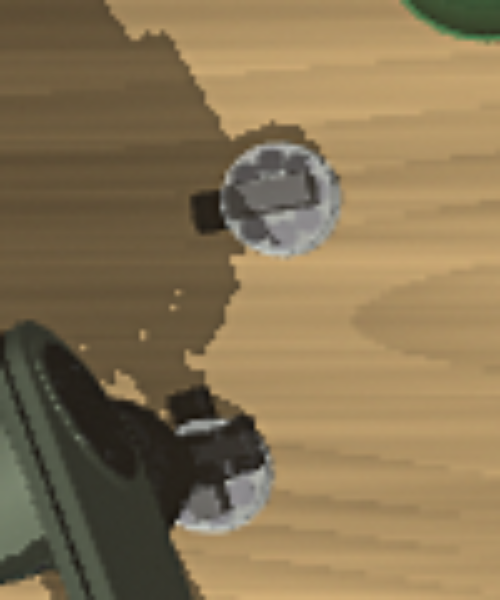

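```bash
python3 - <<'E'
from h import *
st=status.state();s=snap('wrist'); p=np.array(st['ee_pos']);R=np.array(st['tcp_rot'])
for o in [(0,0,0),(0,0,-13),(0,0,-20),(-11,0,0),(-11,0,-20),(11,0,-20),(0,42.5,-13),(-11,42.5,-13),(11,42.5,-13)]: print(o,np.round(proj(s,p+R@np.array(o)),0))
print(np.array(status.state()['joint_pos']).round(2), (np.array(s['R'])@R).round(2).tolist())
c=s['pixels'][180:420,180:480]; cv2.imwrite('pics/w3.png',cv2.resize(c,(750,600))[:,:,::-1])
E
```

```text
(0, 0, 0) [321. 288.]
(0, 0, -13) [321. 300.]
(0, 0, -20) [321. 307.]
(-11, 0, 0) [321. 310.]
(-11, 0, -20) [321. 332.]
(11, 0, -20) [321. 282.]
(0, 42.5, -13) [422. 300.]
(-11, 42.5, -13) [420. 324.]
(11, 42.5, -13) [424. 276.]
[ 0.55  0.37  1.74 -0.    1.03  1.82] [[0.0, 1.0, 0.0], [-0.96, 0.0, -0.29], [-0.29, -0.0, 0.96]]
```

View pics/w3.png

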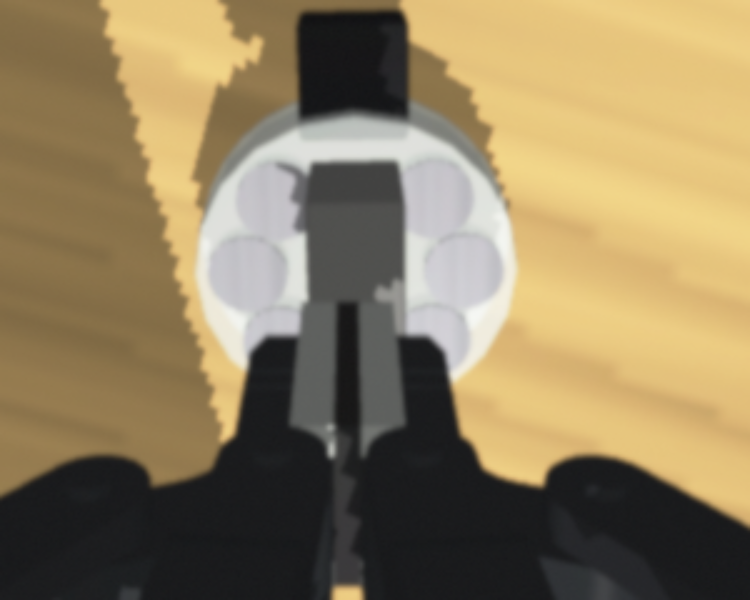

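The picture geometry puts the fingertips about 33 mm higher than the reported TCP (they lie over the ridge, gap shut, no contact force). I'll open and go lower in small steps, watching the force.

Request:
{"api": "servo_tool", "payload": {"commands": [[120,[0,0,0],[0,0,0]],[120,[0,0,0],[0,0,0]],[120,[0,0,0],[0,0,0]],[120,[0,0,0],[0,0,0]],[120,[0,0,0.007],[0,0,0]],[120,[0,0,0.014],[0,0,0]]]}}

```text
time: 4.5
ee_pos: [419.4, 356.9, 7.2]
tcp_rot: [[0.956, 0.293, -0.0], [0.293, -0.956, -0.0], [-0.0, 0.0, -1.0]]
force: [-0.2, -0.7, -0.4]
finger_gap: 45.4
finger_force: 0.0
```

```bash
python3 - <<'E'
from h import *
s=snap('wrist','x.png'); plan(419,357,0,17)
a=cv2.resize(s['pixels'][180:420,180:480],(400,320)); q=snap('scene')['pixels'][133:223,356:476]
cv2.imwrite('pics/w4.png',np.hstack([a,cv2.resize(q,(400,320))])[:,:,::-1])
E
```

```text
t 4.5 at [418.5 356.3   6.1] shift [ 0.7 -0.5  6.1] turn [0.  0.1 0. ] F [ 0.2  0.3 -0.2] gap 45.2
```

View pics/w4.png

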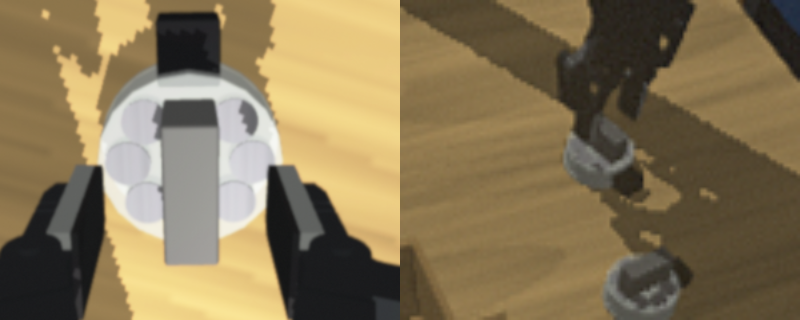

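Request:
{"api": "servo_tool", "payload": {"commands": [[120,[0,0,0.005],[0,0,0]],[120,[0,0,0.01],[0,0,0]],[120,[0,0,0.014],[0,0,0]],[255,[0,0,0.014],[0,0,0]],[255,[0,0,0.014],[0,0,0]],[255,[0,0,0.014],[0,0,0]],[255,[0,0,0.014],[0,0,0]]]}}

```text
time: 5.48
ee_pos: [419.5, 357.0, -6.1]
tcp_rot: [[0.956, 0.293, 0.0], [0.293, -0.956, 0.0], [0.0, -0.0, -1.0]]
force: [-0.7, 0.8, -0.3]
finger_gap: 14.7
finger_force: 40.8
```

Gripped: the gap is 14.7 and the pad force 41 N. The fingertips sit about 33 mm above the reported TCP, so I'll use reported z = −6 when the carousel stands on the table. Lift and carry.

Request:
{"api": "servo_tool", "payload": {"commands": [[255,[0,0,-0.04],[0,0,0]],[255,[0,0,-0.08],[0,0,-10]],[255,[0.003,0.05,-0.09],[0,0,-20]],[255,[0.005,0.1,-0.09],[0,0,-30]],[255,[0.008,0.15,-0.09],[0,0,-40]],[255,[0.01,0.2,-0.09],[0,0,-50]],[255,[0.012,0.25,-0.09],[0,0,-60]],[255,[0.014,0.29,-0.09],[0,0,-70]]]}}

```text
time: 6.48
ee_pos: [518.2, 81.9, 83.8]
tcp_rot: [[0.047, 0.999, 0.0], [0.999, -0.047, -0.0], [-0.0, 0.0, -1.0]]
force: [0.5, 0.9, -0.6]
finger_gap: 15.0
finger_force: 40.7
```

Request:
{"api": "servo_tool", "payload": {"commands": [[255,[0,0,0],[0,0,-10]],[255,[0,0,0],[0,0,-20]],[255,[0,0,0],[0,0,-30]],[255,[0,0,0],[0,0,-40]],[255,[0,0,0],[0,0,-50]],[255,[0,0,0],[0,0,-60]],[255,[0,0,0],[0,0,-70]],[255,[0,0,0],[0,0,-80]]]}}

```text
time: 7.48
ee_pos: [517.6, 83.8, 83.6]
tcp_rot: [[-0.976, 0.219, -0.0], [0.219, 0.976, 0.0], [0.0, -0.0, -1.0]]
force: [0.7, -0.9, -0.2]
finger_gap: 15.1
finger_force: 40.7
```

```bash
python3 - <<'E'
from h import *
plan(541,13,85,178.3); s=snap('wrist','w5.png'); print(np.array(status.state()['joint_pos']).round(2))
t=snap('top');print('A');darkblobs(t,(165,215,225,265));print('C');darkblobs(t,(415,210,465,258));print('D');darkblobs(t,(415,260,465,310))
E
```

```text
t 7.5 at [517.6  83.8  83.6] shift [-38.4 -64.   -1.4] turn [ -0.   -0.  -10.9] F [ 0.7 -0.9 -0.2] gap 15.1
[-0.    0.23  1.77 -0.    1.14 -1.36]
A
dark 45 [181. 242.] [556.7 357.5  14. ]
grey 434 [195.8 239.3] [563.2 317.8  18. ]
C
dark 53 [428.8 230.6] [ 581.8 -297.4   14. ]
grey 417 [442.  235.5] [ 568.2 -330.9   18. ]
D
dark 53 [428.2 286.4] [ 434.8 -291.7   14. ]
grey 431 [442.3 283.9] [ 441.  -327.9   18. ]
```

View pics/w5.png

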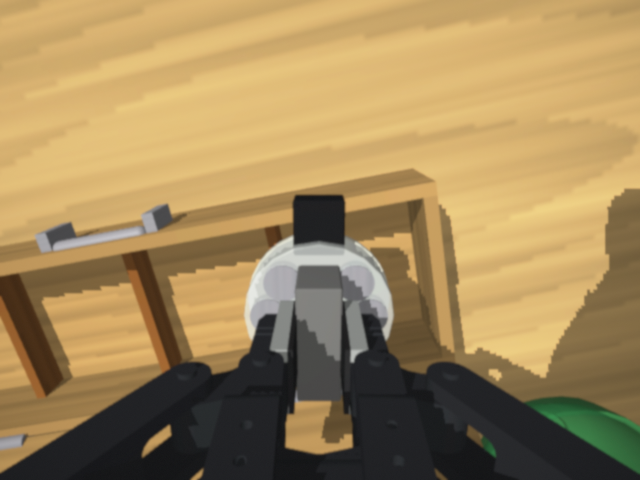

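The wrist view shows the carousel held level: disc centre at about (320,310), spout at (318,220), over the box's +y end. Moving over bay 2 and partway down.

Request:
{"api": "servo_tool", "payload": {"commands": [[255,[-0.02,-0.032,0],[0,0,-6]],[255,[-0.038,-0.064,0],[0,0,-11]],[255,[-0.038,-0.064,0],[0,0,-11]],[255,[-0.038,-0.064,0.03],[0,0,-11]],[255,[-0.038,-0.064,0.05],[0,0,-11]],[255,[-0.038,-0.064,0.05],[0,0,-11]]]}}

```text
time: 8.32
ee_pos: [537.9, 14.0, 31.8]
tcp_rot: [[-0.999, 0.036, -0.005], [0.036, 0.999, 0.001], [0.005, 0.001, -1.0]]
force: [-0.4, 0.4, -0.7]
finger_gap: 15.1
finger_force: 40.7
```

```bash
python3 - <<'E'
from h import *
plan(541,13,1,178.3); s=snap('wrist','w6.png')
z=status.state()['ee_pos'][2]+6
print('bay pt px',proj(s,(541,13,z+18)))
for X in [(541-30,14,z+18),(541,43,z+18),(541,-17,z+18),(541-46,14,z+14)]: print(proj(s,X))
E
```

```text
t 8.3 at [537.9  14.   31.8] shift [-3.2 -0.9 30.8] turn [ 0.1 -0.3 -0.4] F [-0.4  0.4 -0.7] gap 15.1
bay pt px (np.float64(314.53368303933377), np.float64(323.5558393084363))
(np.float64(314.1141987238966), np.float64(251.32317815456764))
(np.float64(390.4011118052936), np.float64(321.05977525697716))
(np.float64(238.91772188214955), np.float64(326.04362999056445))
(np.float64(312.5447616839377), np.float64(207.2494817295073))
```

View pics/w6.png

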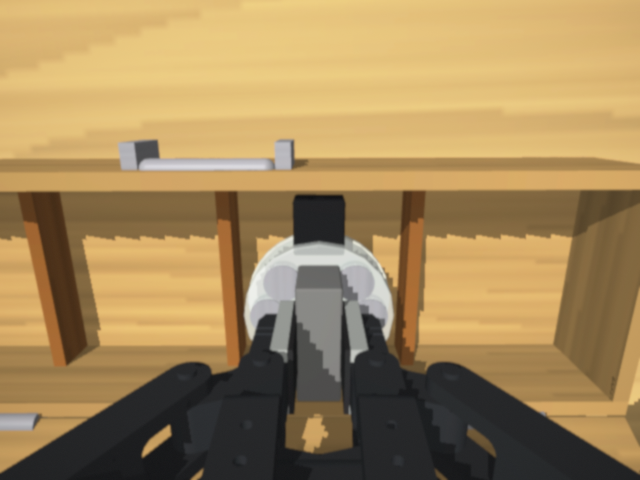

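The carousel sits centred between the strips (u≈228 and 412). The disc's front edge is at row 235 where 251 was wanted, so I'll shift back 6 mm and lower.

Request:
{"api": "servo_tool", "payload": {"commands": [[255,[-0.006,0,0],[0,0,0]],[255,[-0.006,0,0.012],[0,0,0]],[255,[-0.006,0,0.022],[0,0,0]],[255,[-0.006,0,0.028],[0,0,0]],[255,[-0.006,0,0.03],[0,0,0]],[255,[-0.006,0,0.03],[0,0,0]]]}}

```text
time: 9.12
ee_pos: [546.4, 12.7, 3.6]
tcp_rot: [[-0.999, 0.034, -0.0], [0.034, 0.999, 0.0], [0.0, -0.0, -1.0]]
force: [0.0, 0.0, -1.1]
finger_gap: 15.1
finger_force: 40.7
```

Request:
{"api": "servo_tool", "payload": {"commands": [[255,[0,0,0.003],[0,0,0]],[255,[0,0,0.003],[0,0,0]],[160,[0,0,0.003],[0,0,0]],[160,[0,0,0.003],[0,0,0]],[160,[0,0,0.003],[0,0,0]],[160,[0,0,-0.02],[0,0,0]],[140,[0,0,-0.06],[0,0,0]],[100,[0,0,-0.09],[0,0,0]]]}}

```text
time: 10.12
ee_pos: [547.0, 12.7, 95.4]
tcp_rot: [[-0.999, 0.034, 0.001], [0.034, 0.999, -0.0], [-0.001, -0.0, -1.0]]
force: [0.0, -0.7, 0.4]
finger_gap: 51.7
finger_force: 0.0
```

```bash
python3 - <<'E'
from h import *
plan(563,318,85,100)
t=snap('top');print('A');darkblobs(t,(165,215,225,265))
s=snap('wrist','w7.png')
cv2.imwrite('pics/w7.png',np.hstack([cv2.resize(s['pixels'],(400,300)),cv2.resize(t['pixels'][200:290,240:410],(400,300))])[:,:,::-1])
E
```

```text
t 10.1 at [547.   12.7  95.4] shift [ -5.5 305.7  10.4] turn [ 0.   0.1 78. ] F [ 0.  -0.7  0.4] gap 51.7
A
dark 44 [181.  241.9] [556.9 357.5  14. ]
grey 427 [195.7 239.2] [563.4 318.   18. ]
```

View pics/w7.png

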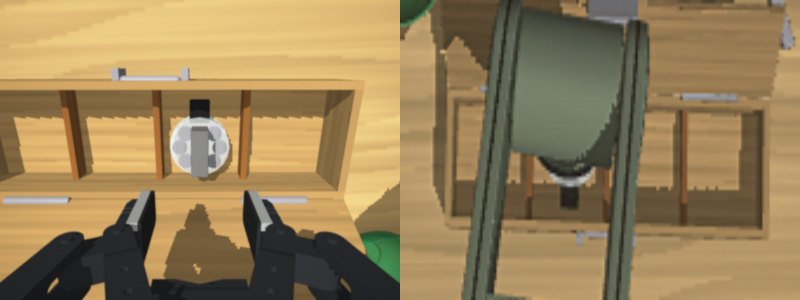

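Left: B lies in bay 2, between the strips, with its spout to the front. Next, carousel A.

Request:
{"api": "servo_tool", "payload": {"commands": [[100,[0,0.04,0],[0,0,10]],[100,[0,0.08,0],[0,0,20]],[100,[0,0.13,0],[0,0,30]],[100,[-0.001,0.18,0],[0,0,40]],[100,[-0.003,0.23,0],[0,0,50]],[100,[-0.005,0.28,0.0],[0,0,60]],[100,[-0.006,0.306,0.0],[0,0,70]],[100,[-0.006,0.306,0.0],[0,0,78]]]}}

```text
time: 11.22
ee_pos: [561.9, 320.5, 92.1]
tcp_rot: [[-0.173, 0.985, -0.002], [0.985, 0.173, -0.0], [0.0, -0.002, -1.0]]
force: [0.1, -0.9, -0.0]
finger_gap: 51.8
finger_force: 0.0
```

```bash
cat >> h.py <<'E'
def wdisc(s,c,zt=18,rad=75):
    """disc centre & spout in wrist view near world point c; minEnclosing of bright/grey, spout=dark blob"""
    u,v=map(int,proj(s,c)); p=s['pixels']; u0,v0=max(u-rad,0),max(v-rad-50,0); q=p[v0:min(v+rad,480),u0:u+rad].astype(int)
    mx=q.max(2); sat=mx-q.min(2)
    for nm,mk,z in(('disc',(sat<30)&(mx>70),zt),('spout',(mx<50)&(sat<20),zt-4)):
        n,l,stt,cen=cv2.connectedComponentsWithStats(mk.astype(np.uint8))
        for i in np.argsort(-stt[1:,4])[:2]+1:
            if stt[i,4]<150: continue
            b=stt[i]; m=((l==i)*1).astype(np.uint8); (cx,cy),rr=cv2.minEnclosingCircle(np.argwhere(m)[:,::-1].astype(np.float32))
            print(nm,b.tolist(),'cen',ray(s,*(cen[i]+[u0,v0]),z).round(1),'circ',ray(s,cx+u0,cy+v0,z).round(1),'r',round(rr,1),'px/mm',round(s['fx']/ (np.array(s['R'])@np.array([*c])+np.array(s['t']))[2],2))
E
python3 - <<'E'
from h import *
plan(563,318,-6,99.3); s=snap('wrist','x.png'); wdisc(s,(563,318,18))
E
```

```text
t 11.2 at [561.9 320.5  92.1] shift [-2.6  0.8 98.1] turn [-0.1 -0.   0.6] F [ 0.1 -0.9 -0. ] gap 51.8
disc [31, 69, 94, 98, 6882] cen [562.8 323.6  18. ] circ [563.4 323.5  18. ] r 50.4 px/mm 1.61
spout [62, 43, 31, 30, 861] cen [556.6 359.4  14. ] circ [556.4 358.8  14. ] r 19.8 px/mm 1.61
```

Request:
{"api": "servo_tool", "payload": {"commands": [[100,[0,0.001,0.04],[0,0,0]],[120,[0,0.001,0.075],[0,0,0]],[120,[0,0.001,0.092],[0,0,0]],[120,[0,0.001,0.098],[0,0,0]],[255,[0,0.001,0.098],[0,0,0]],[255,[0,0.001,0.098],[0,0,0]],[255,[0,0.001,0.098],[0,0,0]],[255,[0,0.001,0.098],[0,0,0]]]}}

```text
time: 12.28
ee_pos: [565.4, 319.0, -2.5]
tcp_rot: [[-0.174, 0.985, 0.003], [0.985, 0.174, 0.001], [0.001, 0.003, -1.0]]
force: [-0.6, -1.0, 3.8]
finger_gap: 14.4
finger_force: 42.4
```

Request:
{"api": "servo_tool", "payload": {"commands": [[255,[0,0,0],[0,0,0]],[255,[0,0,-0.04],[0,0,0]],[255,[0,0,-0.08],[0,0,0]],[255,[0,0,-0.09],[0,0,0]],[255,[0,0,-0.09],[0,0,0]]]}}

```text
time: 12.9
ee_pos: [563.8, 318.5, 85.6]
tcp_rot: [[-0.174, 0.985, 0.0], [0.985, 0.174, 0.0], [0.0, 0.0, -1.0]]
force: [0.8, -0.1, -1.0]
finger_gap: 14.8
finger_force: 41.8
```

```bash
python3 - <<'E'
from h import *
plan(549,99,85,178.3); st=status.state(); s=snap('wrist','x.png'); wdisc(s,(*st['ee_pos'][:2],st['ee_pos'][2]+24),st['ee_pos'][2]+24,90)
E
```

```text
t 12.9 at [563.8 318.5  85.6] shift [-213.5  -52.8    0.6] turn [  0.    0.  -78.3] F [ 0.8 -0.1 -1. ] gap 14.8
disc [16, 51, 145, 160, 14050] cen [561.6 325.9 109.6] circ [562.3 323.  109.6] r 82.6 px/mm 2.52
spout [110, 128, 70, 102, 4149] cen [590.  295.1 105.6] circ [590.1 303.1 105.6] r 60.6 px/mm 2.52
spout [0, 130, 68, 100, 4086] cen [546.1 287.4 105.6] circ [543.2 294.3 105.6] r 58.9 px/mm 2.52
```

Request:
{"api": "servo_tool", "payload": {"commands": [[255,[-0.04,-0.01,0],[0,0,-10]],[255,[-0.08,-0.02,0],[0,0,-20]],[255,[-0.12,-0.03,0],[0,0,-30]],[255,[-0.16,-0.04,0],[0,0,-40]],[255,[-0.2,-0.05,0],[0,0,-50]],[255,[-0.213,-0.053,0],[0,0,-60]],[255,[-0.213,-0.053,0],[0,0,-70]],[255,[-0.213,-0.053,0],[0,0,-78]]]}}

```text
time: 13.95
ee_pos: [546.7, 99.0, 82.9]
tcp_rot: [[-1.0, 0.03, -0.005], [0.03, 1.0, -0.0], [0.005, -0.0, -1.0]]
force: [0.1, 0.6, -1.3]
finger_gap: 15.0
finger_force: 41.7
```

```bash
python3 - <<'E'
from h import *
plan(548,99,3,178.3); st=status.state(); s=snap('wrist','w8.png'); zt=st['ee_pos'][2]+24
wdisc(s,(*st['ee_pos'][:2],zt),zt,90)
wdisc(s,(541,13,24),24,75)
print(np.array(proj(s,(544-46,100.5,zt-4))).round(), 'dark row scan')
u=320; col=s['pixels'][100:300,u].astype(int).max(1); print(np.where(col<50)[0].min()+100)
print(ray(s,320,np.where(col<50)[0].min()+100,zt-4).round(1))
E
```

```text
t 13.9 at [546.7  99.   82.9] shift [-1.7  0.1 79.9] turn [-0.  -0.3 -0. ] F [ 0.1  0.6 -1.3] gap 15.0
disc [22, 52, 145, 161, 15524] cen [538.8 100.2 106.9] circ [542.4  99.6 106.9] r 83.3 px/mm 2.52
disc [5, 166, 23, 16, 244] cen [559.7  68.  106.9] circ [559.4  68.2 106.9] r 12.3 px/mm 2.52
spout [0, 137, 72, 93, 3714] cen [575.8  75.9 102.9] circ [567.4  74.7 102.9] r 57.5 px/mm 2.52
spout [115, 136, 65, 94, 3599] cen [575.4 121.5 102.9] circ [568.6 122.2 102.9] r 56.2 px/mm 2.52
disc [28, 80, 108, 106, 7674] cen [544.5  15.8  24. ] circ [546.1  14.6  24. ] r 56.8 px/mm 1.71
disc [0, 2, 49, 21, 737] cen [477.1  -4.8  24. ] circ [477.6  -6.9  24. ] r 25.0 px/mm 1.71
spout [58, 54, 41, 31, 1133] cen [508.4  17.4  20. ] circ [508.8  17.1  20. ] r 23.3 px/mm 1.71
[317. 191.] dark row scan
185
[495.7 101.8 102.9]
```

Request:
{"api": "servo_tool", "payload": {"commands": [[255,[-0.002,0,0.03],[0,0,0]],[255,[-0.002,0,0.055],[0,0,0]],[255,[-0.002,0,0.07],[0,0,0]],[255,[-0.002,0,0.078],[0,0,0]],[255,[-0.002,0,0.081],[0,0,0]],[255,[-0.002,0,0.081],[0,0,0]],[255,[-0.002,0,0.081],[0,0,0]]]}}

```text
time: 14.88
ee_pos: [551.8, 99.5, 5.7]
tcp_rot: [[-0.999, 0.034, 0.002], [0.034, 0.999, 0.0], [-0.002, 0.0, -1.0]]
force: [-0.1, -0.0, -0.8]
finger_gap: 14.8
finger_force: 41.7
```

Request:
{"api": "servo_tool", "payload": {"commands": [[255,[0,0,0.001],[0,0,0]],[160,[0,0,0.001],[0,0,0]],[160,[0,0,0.001],[0,0,0]],[160,[0,0,0.001],[0,0,0]],[160,[0,0,-0.02],[0,0,0]],[140,[0,0,-0.06],[0,0,0]],[100,[0,0,-0.09],[0,0,0]]]}}

```text
time: 15.75
ee_pos: [551.4, 99.5, 96.3]
tcp_rot: [[-0.999, 0.034, 0.001], [0.034, 0.999, 0.0], [-0.001, 0.0, -1.0]]
force: [0.5, -0.4, 0.2]
finger_gap: 51.8
finger_force: 0.0
```

```bash
python3 - <<'E'
from h import *
t=snap('top');print('C');darkblobs(t,(405,200,475,258));print('D');darkblobs(t,(405,260,475,320))
s=snap('wrist'); wdisc(s,(544,99,24),24,75); wdisc(s,(541,13,24),24,75)
plan(569,-327,90,68)
E
```

```text
C
dark 52 [428.9 230.6] [ 581.8 -297.6   14. ]
grey 418 [442.  235.5] [ 568.2 -330.8   18. ]
D
dark 53 [428.2 286.4] [ 434.8 -291.7   14. ]
grey 431 [442.3 284. ] [ 441.  -327.9   18. ]
disc [31, 81, 95, 99, 7125] cen [546.2 100.5  24. ] circ [546.7  99.6  24. ] r 50.8 px/mm 1.62
spout [63, 56, 31, 28, 830] cen [509.9 101.6  20. ] circ [510.2 101.6  20. ] r 19.5 px/mm 1.62
disc [31, 84, 102, 97, 6851] cen [544.4  15.9  24. ] circ [546.1  15.2  24. ] r 52.3 px/mm 1.62
disc [0, 7, 50, 20, 666] cen [476.8  -5.2  24. ] circ [477.6  -7.8  24. ] r 25.1 px/mm 1.62
spout [58, 58, 39, 29, 996] cen [508.5  17.2  20. ] circ [509.3  16.8  20. ] r 22.1 px/mm 1.62
t 15.8 at [554.6  99.6  99.2] shift [ -28.9 -425.9    9.2] turn [  0.5   0.3 110. ] F [0.8 0.4 0.6] gap 52.0
```

Request:
{"api": "servo_tool", "payload": {"commands": [[100,[0,-0.05,0],[0,0,10]],[100,[0,-0.11,0],[0,0,20]],[100,[0,-0.17,0],[0,0,30]],[100,[-0.005,-0.23,0],[0,0,40]],[100,[-0.01,-0.29,0],[0,0,50]],[100,[-0.02,-0.35,0.0],[0,0,60]],[100,[-0.025,-0.4,0.005],[0,0,70]],[100,[-0.029,-0.426,0.009],[0,0,80]]]}}

```text
time: 16.85
ee_pos: [564.3, -330.0, 84.1]
tcp_rot: [[-0.131, 0.991, -0.001], [0.991, 0.131, 0.001], [0.001, -0.001, -1.0]]
force: [-0.2, 0.6, -0.4]
finger_gap: 51.7
finger_force: 0.0
```

Request:
{"api": "servo_tool", "payload": {"commands": [[100,[0,0,0],[0,0,10]],[100,[0,0,0],[0,0,20]],[100,[0,0,0],[0,0,30]],[100,[0,0,0],[0,0,30]]]}}

```text
time: 17.35
ee_pos: [564.5, -326.8, 84.3]
tcp_rot: [[0.372, 0.928, -0.002], [0.928, -0.372, 0.001], [0.001, -0.002, -1.0]]
force: [-0.1, -0.1, 0.3]
finger_gap: 51.8
finger_force: 0.0
```

```bash
python3 - <<'E'
from h import *
s=snap('wrist','x.png'); wdisc(s,(568,-329,18)); plan(569,-327,-6,68)
E
```

```text
disc [31, 77, 97, 101, 7163] cen [ 569.9 -330.1   18. ] circ [ 569.3 -330.3   18. ] r 52.4 px/mm 1.66
spout [62, 51, 32, 31, 908] cen [ 582.7 -296.3   14. ] circ [ 582.3 -296.8   14. ] r 20.9 px/mm 1.66
t 17.4 at [ 564.7 -326.8   84.5] shift [ 1.4  4.2 90.5] turn [-0.1 -0.   0.2] F [-0.1 -0.2  0.1] gap 52.0
```

Request:
{"api": "servo_tool", "payload": {"commands": [[100,[-0.002,0.005,0.04],[0,0,0]],[120,[-0.002,0.005,0.07],[0,0,0]],[120,[-0.002,0.005,0.084],[0,0,0]],[120,[-0.002,0.005,0.09],[0,0,0]],[255,[-0.002,0.005,0.09],[0,0,0]],[255,[-0.002,0.005,0.09],[0,0,0]],[255,[-0.002,0.005,0.09],[0,0,0]],[255,[-0.002,0.005,0.09],[0,0,0]]]}}

```text
time: 18.4
ee_pos: [570.2, -331.8, -2.7]
tcp_rot: [[0.374, 0.927, 0.002], [0.927, -0.374, -0.002], [-0.001, 0.003, -1.0]]
force: [0.3, -0.1, 4.0]
finger_gap: 14.6
finger_force: 41.8
```

Request:
{"api": "servo_tool", "payload": {"commands": [[255,[0,0,0],[0,0,0]],[255,[0,0,-0.04],[0,0,0]],[255,[0,0,-0.08],[0,0,0]],[255,[0,0,-0.09],[0,0,0]],[255,[0,0,-0.09],[0,0,0]]]}}

```text
time: 19.02
ee_pos: [569.0, -330.9, 85.6]
tcp_rot: [[0.374, 0.927, 0.0], [0.927, -0.374, -0.0], [-0.0, 0.0, -1.0]]
force: [0.5, -0.2, -0.7]
finger_gap: 14.6
finger_force: 41.3
```

```bash
python3 - <<'E'
from h import *
plan(540,-159,85,178.3)
E
```

```text
t 19.0 at [ 569.  -330.9   85.6] shift [148.6 -91.2   0.5] turn [   0.     0.  -110.3] F [ 0.5 -0.2 -0.7] gap 14.6
```

Request:
{"api": "servo_tool", "payload": {"commands": [[255,[-0.015,-0.02,0],[0,0,-10]],[255,[0,-0.04,0],[0,0,-20]],[255,[0.03,-0.05,0],[0,0,-30]],[255,[0.06,-0.06,0],[0,0,-40]],[255,[0.09,-0.075,0],[0,0,-50]],[255,[0.12,-0.085,0],[0,0,-60]],[255,[0.148,-0.091,0],[0,0,-70]],[255,[0.148,-0.091,0],[0,0,-80]]]}}

```text
time: 20.02
ee_pos: [538.0, -156.5, 82.6]
tcp_rot: [[-0.853, 0.522, -0.005], [0.522, 0.853, 0.003], [0.006, -0.0, -1.0]]
force: [0.9, -1.0, 0.6]
finger_gap: 14.6
finger_force: 41.2
```

Request:
{"api": "servo_tool", "payload": {"commands": [[255,[0,0,0],[0,0,-10]],[255,[0,0,0],[0,0,-20]],[255,[0,0,0],[0,0,-30]],[255,[0,0,0],[0,0,-30]]]}}

```text
time: 20.52
ee_pos: [538.3, -158.8, 83.2]
tcp_rot: [[-0.999, 0.036, -0.004], [0.036, 0.999, 0.002], [0.005, 0.002, -1.0]]
force: [0.2, -0.6, -1.1]
finger_gap: 15.1
finger_force: 41.2
```

```bash
python3 - <<'E'
from h import *
plan(540,-159,2,178.3); st=status.state(); s=snap('wrist','w8.png'); zt=st['ee_pos'][2]+24
wdisc(s,(*st['ee_pos'][:2],zt),zt,90)
col=s['pixels'][100:300,320].astype(int).max(1); v=np.where(col<50)[0].min()+100; print('tip',v,ray(s,320,v,zt-4).round(1))
E
```

```text
t 20.5 at [ 538.3 -158.8   83.2] shift [-2.1 -0.3 81.1] turn [ 0.1 -0.3 -0.4] F [ 0.2 -0.6 -1.1] gap 15.1
disc [21, 58, 159, 162, 15089] cen [ 533.3 -157.5  107.2] circ [ 536.9 -154.4  107.2] r 87.1 px/mm 2.52
spout [115, 134, 65, 96, 3852] cen [ 567.2 -136.9  103.2] circ [ 560.3 -135.6  103.2] r 56.7 px/mm 2.52
spout [0, 135, 72, 95, 3839] cen [ 567.3 -182.1  103.2] circ [ 558.8 -183.5  103.2] r 58.0 px/mm 2.52
tip 194 [ 490.6 -155.9  103.2]
```

Request:
{"api": "servo_tool", "payload": {"commands": [[255,[0.001,0,0.03],[0,0,0]],[255,[0.001,0,0.055],[0,0,0]],[255,[0.001,0,0.07],[0,0,0]],[255,[0.001,0,0.078],[0,0,0]],[255,[0.001,0,0.082],[0,0,0]],[255,[0.001,0,0.082],[0,0,0]],[255,[0.001,0,0.082],[0,0,0]]]}}

```text
time: 21.45
ee_pos: [539.9, -160.0, 4.7]
tcp_rot: [[-0.999, 0.034, 0.002], [0.034, 0.999, -0.001], [-0.002, -0.001, -1.0]]
force: [-0.0, 0.8, -0.6]
finger_gap: 14.7
finger_force: 41.2
```

Request:
{"api": "servo_tool", "payload": {"commands": [[255,[0,0,0.002],[0,0,0]],[160,[0,0,0.002],[0,0,0]],[160,[0,0,0.002],[0,0,0]],[160,[0,0,0.002],[0,0,0]],[160,[0,0,-0.02],[0,0,0]],[140,[0,0,-0.06],[0,0,0]],[100,[0,0,-0.09],[0,0,0]],[100,[0,0,-0.09],[0,0,0]]]}}

```text
time: 22.45
ee_pos: [541.7, -160.8, 96.9]
tcp_rot: [[-0.999, 0.034, 0.006], [0.034, 0.999, -0.003], [-0.006, -0.003, -1.0]]
force: [0.3, -0.2, 0.5]
finger_gap: 51.9
finger_force: 0.0
```

```bash
python3 - <<'E'
from h import *
t=snap('top');print('D');darkblobs(t,(405,220,475,320)); darkblobs(t,(255,222,330,275),z=20)
s=snap('wrist'); wdisc(s,(536,-159,24),24,70)
plan(441,-330,85,99.5)
E
```

```text
D
dark 474 [417.9 269.6] [ 479.  -265.9   14. ]
dark 105 [424.8 276.5] [ 460.8 -283.5   14. ]
dark 40 [429.  286.8] [ 433.7 -293.8   14. ]
grey 1851 [422.  253.7] [ 520.6 -276.9   18. ]
grey 430 [442.3 283.9] [ 441.1 -327.9   18. ]
dark 49 [278.6 258.4] [510.9  99.7  20. ]
dark 45 [311.4 258.4] [510.2  13.6  20. ]
grey 49 [285.3 226.5] [595.3  82.   18. ]
grey 430 [279. 244.] [549.   98.5  18. ]
grey 418 [311.8 244.3] [547.5  12.4  18. ]
disc [23, 76, 96, 100, 7418] cen [ 538.3 -159.4   24. ] circ [ 539.  -159.4   24. ] r 51.7 px/mm 1.64
spout [55, 50, 32, 29, 877] cen [ 502.  -158.2   20. ] circ [ 502.3 -158.2   20. ] r 20.2 px/mm 1.64
t 22.6 at [ 538.8 -159.5   93.4] shift [  91.9 -173.7    8.4] turn [-0.  -0.  78.5] F [-0.1 -0.3 -0.9] gap 52.1
```

Request:
{"api": "servo_tool", "payload": {"commands": [[100,[0.01,-0.04,0],[0,0,10]],[100,[0.02,-0.08,0],[0,0,20]],[100,[0.04,-0.12,0],[0,0,30]],[100,[0.06,-0.15,0],[0,0,40]],[100,[0.08,-0.174,0],[0,0,50]],[100,[0.092,-0.174,0.0],[0,0,60]],[100,[0.092,-0.174,0.008],[0,0,70]],[100,[0.092,-0.174,0.008],[0,0,78]]]}}

```text
time: 23.55
ee_pos: [439.1, -328.9, 82.7]
tcp_rot: [[-0.169, 0.986, -0.004], [0.986, 0.169, 0.004], [0.005, -0.003, -1.0]]
force: [0.4, -0.4, -0.1]
finger_gap: 51.5
finger_force: 0.0
```

```bash
python3 - <<'E'
from h import *
s=snap('wrist','x.png'); wdisc(s,(441,-328,18)); plan(441,-328,-6,99.5)
E
```

```text
disc [26, 74, 98, 102, 7396] cen [ 440.  -326.8   18. ] circ [ 440.6 -326.8   18. ] r 52.4 px/mm 1.67
spout [59, 47, 33, 31, 934] cen [ 434.3 -290.9   14. ] circ [ 434.1 -291.5   14. ] r 21.2 px/mm 1.67
t 23.6 at [ 439.5 -329.    83. ] shift [ 0.3  1.9 89. ] turn [-0.2 -0.3  0.1] F [ 0.  -0.4  0.1] gap 51.8
```

Request:
{"api": "servo_tool", "payload": {"commands": [[100,[0.001,0.001,0.04],[0,0,0]],[120,[0.001,0.001,0.07],[0,0,0]],[120,[0.001,0.001,0.083],[0,0,0]],[120,[0.001,0.001,0.088],[0,0,0]],[255,[0.001,0.001,0.088],[0,0,0]],[255,[0.001,0.001,0.088],[0,0,0]],[255,[0.001,0.001,0.088],[0,0,0]],[255,[0.001,0.001,0.088],[0,0,0]]]}}

```text
time: 24.6
ee_pos: [442.9, -330.1, -1.0]
tcp_rot: [[-0.174, 0.985, 0.002], [0.985, 0.174, -0.002], [-0.002, 0.001, -1.0]]
force: [0.3, -0.4, 4.1]
finger_gap: 14.9
finger_force: 41.6
```

Request:
{"api": "servo_tool", "payload": {"commands": [[255,[0,0,0],[0,0,0]],[255,[0,0,-0.04],[0,0,0]],[255,[0,0,-0.08],[0,0,0]],[255,[0,0,-0.09],[0,0,0]],[255,[0,0,-0.09],[0,0,0]]]}}

```text
time: 25.22
ee_pos: [442.0, -329.2, 87.7]
tcp_rot: [[-0.174, 0.985, 0.0], [0.985, 0.174, -0.0], [-0.0, 0.0, -1.0]]
force: [0.0, 0.4, -0.9]
finger_gap: 15.0
finger_force: 41.1
```

```bash
python3 - <<'E'
from h import *
plan(541,-73,85,178.3)
E
```

```text
t 25.2 at [ 442.  -329.2   87.7] shift [235.1 142.1   2.7] turn [ -0.    0.  -78.3] F [ 0.   0.4 -0.9] gap 15.0
```

Request:
{"api": "servo_tool", "payload": {"commands": [[255,[0.04,0.025,0],[0,0,-10]],[255,[0.08,0.05,0],[0,0,-20]],[255,[0.12,0.075,0],[0,0,-30]],[255,[0.16,0.1,0],[0,0,-40]],[255,[0.2,0.125,0],[0,0,-50]],[255,[0.235,0.142,0],[0,0,-60]],[255,[0.235,0.142,0],[0,0,-70]],[255,[0.235,0.142,0],[0,0,-78]]]}}

```text
time: 26.22
ee_pos: [538.9, -71.7, 84.9]
tcp_rot: [[-1.0, 0.028, -0.005], [0.028, 1.0, 0.001], [0.005, 0.001, -1.0]]
force: [-0.1, 0.0, -0.8]
finger_gap: 14.8
finger_force: 41.1
```

```bash
python3 - <<'E'
from h import *
plan(541,-73,2,178.3); st=status.state(); s=snap('wrist','w9.png'); zt=st['ee_pos'][2]+24
wdisc(s,(*st['ee_pos'][:2],zt),zt,90)
col=s['pixels'][100:300,320].astype(int).max(1); v=np.where(col<50)[0].min()+100; print('tip',v,ray(s,320,v,zt-4).round(1))
E
```

```text
t 26.2 at [538.9 -71.7  84.9] shift [-2.5 -1.4 82.9] turn [ 0.1 -0.3  0.1] F [-0.1  0.  -0.8] gap 14.8
disc [22, 52, 144, 161, 15147] cen [531.5 -70.6 108.9] circ [535.  -71.2 108.9] r 83.4 px/mm 2.52
disc [0, 168, 28, 15, 321] cen [ 552.6 -103.8  108.9] circ [ 552.6 -103.5  108.9] r 14.6 px/mm 2.52
spout [0, 135, 72, 95, 3591] cen [568.4 -94.7 104.9] circ [559.2 -95.9 104.9] r 58.3 px/mm 2.52
spout [123, 141, 57, 89, 2989] cen [569.3 -47.3 104.9] circ [563.6 -46.9 104.9] r 49.5 px/mm 2.52
tip 188 [489.  -69.  104.9]
```

Request:
{"api": "servo_tool", "payload": {"commands": [[255,[-0.001,-0.002,0.03],[0,0,0]],[255,[-0.001,-0.002,0.055],[0,0,0]],[255,[-0.001,-0.002,0.072],[0,0,0]],[255,[-0.001,-0.002,0.08],[0,0,0]],[255,[-0.001,-0.002,0.083],[0,0,0]],[255,[-0.001,-0.002,0.083],[0,0,0]],[255,[-0.001,-0.002,0.083],[0,0,0]]]}}

```text
time: 27.15
ee_pos: [542.7, -75.4, 5.4]
tcp_rot: [[-0.999, 0.034, 0.002], [0.034, 0.999, -0.001], [-0.002, -0.0, -1.0]]
force: [0.1, 0.5, -0.5]
finger_gap: 15.0
finger_force: 41.1
```

Request:
{"api": "servo_tool", "payload": {"commands": [[255,[0,0,0.002],[0,0,0]],[160,[0,0,0.002],[0,0,0]],[160,[0,0,0.002],[0,0,0]],[160,[0,0,0.002],[0,0,0]],[160,[0,0,-0.02],[0,0,0]],[160,[0,0,-0.07],[0,0,0]],[255,[0,0,-0.12],[0,0,0]],[255,[0,0,-0.17],[0,0,0]]]}}

```text
time: 28.15
ee_pos: [541.5, -75.1, 176.0]
tcp_rot: [[-0.999, 0.034, -0.0], [0.034, 0.999, 0.0], [0.0, 0.0, -1.0]]
force: [1.8, -0.9, -0.5]
finger_gap: 0.2
finger_force: 0.0
```

Request:
{"api": "servo_tool", "payload": {"commands": [[255,[0.05,0,0],[0,0,0]],[255,[0.1,0,0],[0,0,0]],[255,[0.13,0,0],[0,0,0]],[255,[0.13,0,0],[0,0,0]]]}}

```text
time: 28.65
ee_pos: [410.1, -70.3, 174.4]
tcp_rot: [[-0.999, 0.035, -0.001], [0.035, 0.999, 0.0], [0.001, 0.0, -1.0]]
force: [0.0, -0.5, 0.1]
finger_gap: -0.2
finger_force: 0.0
```

```bash
python3 - <<'E'
from h import *
s=snap('wrist'); t=snap('top')
cv2.imwrite('pics/v1.png',np.vstack([cv2.resize(s['pixels'],(400,300)),cv2.resize(t['pixels'][180:300,230:410],(400,267))])[:,:,::-1])
plan(411,-32,100,178.3); print(np.array(status.state()['joint_pos']).round(2))
E
```

```text
t 28.8 at [412.5 -70.9 175.1] shift [ 2.9 38.8 75. ] turn [-0.   0.1 -0.3] F [1.9 1.3 0.5] gap -0.3
[-0.38 -0.12  1.93  0.    1.33 -1.91]
```

View pics/v1.png

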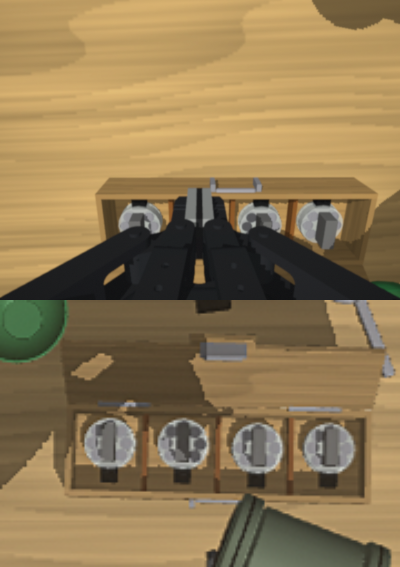

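All four carousels lie in their bays, spouts to the front. The lid leans back with its tab at top-view crop (225,350). Now over to the back of the lid.

Request:
{"api": "servo_tool", "payload": {"commands": [[255,[-0.03,0.01,-0.015],[0,0,0]],[255,[-0.08,0.02,-0.015],[0,0,0]],[255,[-0.13,0.03,-0.015],[0,0,0]],[255,[-0.18,0.04,-0.015],[0,0,0]],[255,[-0.23,0.049,-0.015],[0,0,0]],[255,[-0.27,0.049,-0.015],[0,0,0]],[255,[-0.29,0.049,-0.015],[0,0,0]],[255,[-0.29,0.049,-0.015],[0,0,0]]]}}

```text
time: 29.75
ee_pos: [705.1, -31.5, 188.1]
tcp_rot: [[-0.999, 0.034, -0.001], [0.034, 0.999, 0.0], [0.001, 0.0, -1.0]]
force: [-0.0, -0.0, -0.7]
finger_gap: 0.3
finger_force: 0.0
```

```bash
python3 - <<'E'
from h import *
plan(700,-31,80,178.3)
s=snap('scene'); 
for X in [(585,-31,54),(652,-33,145),(652,141,140),(652,-207,140)]: print(np.round(proj(s,X)))
c=s['pixels'][120:330,200:480]; cv2.imwrite('pics/v2.png',cv2.resize(c,(800,600))[:,:,::-1])
print(np.round(proj(s,(700,-31,190))),np.round(proj(s,(700,-31,223))))
E
```

```text
t 29.8 at [705.1 -31.5 188.1] shift [  5.1   0.3 108.1] turn [ 0.  -0.  -0.2] F [-0.  -0.  -0.7] gap 0.3
[308. 245.]
[315. 243.]
[386. 225.]
[239. 266.]
[323. 247.] [323. 238.]
```

View pics/v2.png

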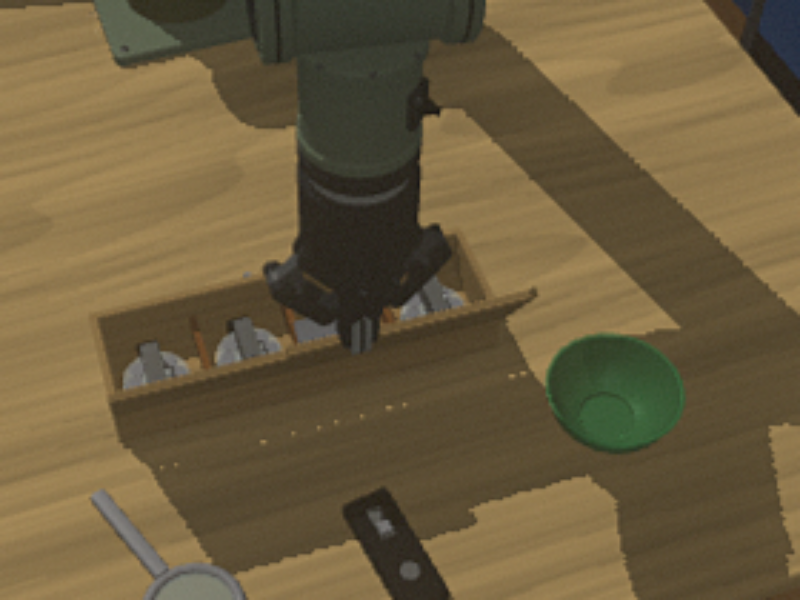

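The scene view shows the shut fingertips at crop (360,350), just behind the lid's edge and above it. Descend behind the lid, then push.

Request:
{"api": "servo_tool", "payload": {"commands": [[255,[0,0,0.04],[0,0,0]],[255,[0,0,0.08],[0,0,0]],[255,[0,0,0.1],[0,0,0]],[255,[0.015,0,0.1],[0,0,0]],[255,[0.03,0,0.1],[0,0,0]],[255,[0.045,0,0.1],[0,0,0]],[255,[0.055,0,0.1],[0,0,0]],[255,[0.065,0,0.1],[0,0,0]]]}}

```text
time: 30.8
ee_pos: [645.0, -30.0, 96.0]
tcp_rot: [[-0.999, 0.035, 0.016], [0.035, 0.999, -0.001], [-0.016, -0.001, -1.0]]
force: [7.6, 1.3, 15.0]
finger_gap: 0.1
finger_force: 1.7
```

Request:
{"api": "servo_tool", "payload": {"commands": [[255,[0.007,0,0],[0,0,0]],[255,[0.014,0,0],[0,0,0]],[255,[0.021,0,0],[0,0,0]],[255,[0.028,0,0],[0,0,0]]]}}

```text
time: 31.3
ee_pos: [623.0, -29.4, 102.6]
tcp_rot: [[-0.999, 0.034, 0.029], [0.034, 0.999, -0.003], [-0.029, -0.002, -1.0]]
force: [6.7, 3.4, 29.2]
finger_gap: -0.3
finger_force: 5.2
```

The force is upward, so the tip rides on the tab's end edge: the fingertips sit even higher than assumed. Back off, go lower, and push again.

Request:
{"api": "servo_tool", "payload": {"commands": [[255,[0,0,-0.04],[0,0,0]],[255,[-0.04,0,-0.06],[0,0,0]],[255,[-0.09,0,-0.06],[0,0,0]],[255,[-0.095,0,-0.03],[0,0,0]],[255,[-0.095,0,0.0],[0,0,0]],[255,[-0.095,0,0.022],[0,0,0]],[255,[-0.095,0,0.022],[0,0,0]]]}}

```text
time: 32.17
ee_pos: [703.1, -31.4, 65.1]
tcp_rot: [[-0.999, 0.034, -0.006], [0.034, 0.999, 0.001], [0.006, 0.001, -1.0]]
force: [0.4, -0.0, -0.2]
finger_gap: -0.0
finger_force: 0.0
```

```bash
python3 - <<'E'
from h import *
plan(700,-31,65,178.3)
for n in('top','scene'):
    s=snap(n)
    # tab metal/grey & lid edges: report bluish-grey blobs near lid
    p=s['pixels'].astype(int)
    b=(((p[:,:,2]-p[:,:,0])>5)&(p.max(2)>90)).astype(np.uint8)
    k,l,stt,cen=cv2.connectedComponentsWithStats(b)
    for i in range(1,k):
        if 20<stt[i,4]<900 and ((n=='top' and 190<cen[i][1]<275 and 250<cen[i][0]<415) or (n=='scene' and 190<cen[i][1]<280 and 220<cen[i][0]<400)): print(n,stt[i].tolist(),cen[i].round(1))
E
```

```text
t 32.2 at [703.1 -31.4  65.1] shift [3.1 0.3 0.1] turn [ 0.  -0.3 -0.3] F [ 0.4 -0.  -0.2] gap -0.0
```

Request:
{"api": "servo_tool", "payload": {"commands": [[255,[0.015,0,0],[0,0,0]],[255,[0.03,0,0],[0,0,0]],[255,[0.04,0,0],[0,0,0]],[255,[0.05,0,0],[0,0,0]],[255,[0.057,0,0],[0,0,0]],[255,[0.064,0,0],[0,0,0]]]}}

```text
time: 33.02
ee_pos: [641.3, -29.6, 68.0]
tcp_rot: [[-0.999, 0.034, 0.001], [0.034, 0.999, -0.0], [-0.001, -0.0, -1.0]]
force: [-1.0, -0.1, 0.1]
finger_gap: -0.0
finger_force: 0.0
```

Request:
{"api": "servo_tool", "payload": {"commands": [[255,[0.007,0,0],[0,0,0]],[255,[0.014,0,0],[0,0,0]],[255,[0.021,0,0],[0,0,0]],[255,[0.028,0,0],[0,0,0]]]}}

```text
time: 33.52
ee_pos: [613.3, -28.6, 67.9]
tcp_rot: [[-0.999, 0.034, 0.001], [0.034, 0.999, -0.0], [-0.001, -0.0, -1.0]]
force: [1.0, 0.7, -0.2]
finger_gap: -0.2
finger_force: 0.0
```

```bash
python3 - <<'E'
from h import *
t=snap('top'); darkblobs(t,(255,222,305,275),z=20)
print('right'); darkblobs(t,(355,225,400,275),z=20)
p=t['pixels']; 
for u in (268,280,390): print(u,[tuple(map(int,p[v,u])) for v in range(180,276,6)])
E
```

```text
dark 42 [295.1 238.6] [562.8  56.1  20. ]
dark 49 [278.6 258.4] [510.9  99.7  20. ]
dark 33 [299.3 263.8] [496.4  45.5  20. ]
grey 1140 [289.6 248.1] [538.1  70.8  18. ]
right
dark 47 [377.4 260.5] [ 503.6 -159.3   20. ]
grey 149 [359.8 238.1] [ 562.9 -114.1   18. ]
grey 64 [392.5 250.3] [ 530.  -199.7   18. ]
grey 447 [377.5 246.5] [ 540.5 -160.3   18. ]
268 [(181, 150, 104), (207, 172, 120), (103, 87, 60), (105, 88, 63), (107, 90, 63), (108, 91, 64), (119, 100, 70), (128, 103, 70), (176, 142, 95), (118, 96, 66), (137, 131, 117), (180, 182, 176), (174, 140, 93), (100, 81, 55), (85, 69, 46), (179, 150, 104)]
280 [(186, 154, 106), (207, 173, 118), (103, 86, 60), (105, 88, 61), (107, 90, 63), (108, 91, 63), (118, 100, 70), (121, 100, 66), (173, 139, 90), (80, 79, 82), (111, 110, 106), (114, 112, 108), (95, 94, 89), (40, 36, 30), (94, 76, 53), (178, 150, 104)]
390 [(105, 103, 104), (118, 97, 65), (170, 143, 99), (165, 139, 97), (174, 146, 102), (194, 164, 113), (194, 161, 112), (154, 125, 84), (117, 95, 65), (86, 70, 47), (100, 82, 54), (113, 92, 63), (103, 84, 55), (113, 92, 61), (109, 89, 61), (167, 135, 90)]
```

The lid has already been drawn nearly upright, and the carousels are undisturbed. Keep pushing.

Request:
{"api": "servo_tool", "payload": {"commands": [[255,[0.008,0,0],[0,0,0]],[255,[0.016,0,0],[0,0,0]],[255,[0.024,0,0],[0,0,0]],[255,[0.032,0,0],[0,0,0]],[255,[0.04,0,0],[0,0,0]]]}}

```text
time: 34.2
ee_pos: [573.4, -27.3, 68.1]
tcp_rot: [[-0.999, 0.034, 0.001], [0.034, 0.999, -0.0], [-0.001, -0.0, -1.0]]
force: [3.2, -0.4, 0.5]
finger_gap: -0.4
finger_force: 1.5
```

Request:
{"api": "servo_tool", "payload": {"commands": [[255,[0.008,0,0],[0,0,0]],[255,[0.016,0,0],[0,0,0]],[255,[0.024,0,0],[0,0,0]],[255,[0.032,0,0],[0,0,0]],[255,[0.04,0,0],[0,0,0]],[255,[0.048,0,0],[0,0,0]]]}}

```text
time: 34.95
ee_pos: [524.4, -25.5, 67.5]
tcp_rot: [[-0.999, 0.034, -0.001], [0.034, 0.999, 0.0], [0.001, 0.0, -1.0]]
force: [-0.0, -0.4, 0.6]
finger_gap: 0.1
finger_force: 0.2
```

```bash
python3 - <<'E'
from h import *
t=snap('top'); p=t['pixels']; plan(490,-31,68,178.3)
for u in (268,280,390): print(u,[tuple(map(int,p[v,u])) for v in range(210,290,6)])
E
```

```text
t 35.0 at [523.2 -25.3  67.2] shift [33.  -6.8 -0.7] turn [ 0.  -0.2 -0.3] F [-1.   1.5 -0.7] gap 0.2
268 [(183, 153, 106), (117, 97, 68), (111, 94, 65), (128, 103, 69), (116, 95, 63), (122, 99, 66), (121, 99, 66), (137, 111, 73), (142, 116, 77), (84, 68, 45), (177, 148, 103), (169, 141, 98), (175, 145, 101), (176, 148, 102)]
280 [(105, 89, 61), (117, 98, 68), (112, 93, 63), (126, 102, 69), (113, 91, 62), (124, 99, 67), (124, 100, 68), (136, 111, 73), (144, 117, 78), (91, 74, 51), (175, 148, 102), (161, 134, 93), (177, 148, 103), (178, 148, 103)]
390 [(191, 161, 110), (190, 158, 109), (199, 167, 115), (116, 94, 64), (127, 104, 69), (138, 112, 74), (130, 105, 71), (126, 102, 67), (125, 101, 68), (148, 119, 80), (165, 133, 88), (182, 151, 104), (176, 146, 101), (182, 151, 105)]
```

Request:
{"api": "servo_tool", "payload": {"commands": [[255,[0,-0.006,-0.045],[0,0,0]],[255,[0.02,-0.006,-0.06],[0,0,0]],[255,[0.036,-0.006,-0.06],[0,0,0]],[255,[0.036,-0.006,-0.06],[0,0,0]],[255,[0.036,-0.006,-0.06],[0,0,0]],[255,[0.036,-0.006,-0.06],[0,0,0]],[255,[0.036,-0.006,-0.06],[0,0,0]],[255,[0.036,-0.006,-0.06],[0,0,0]]]}}

```text
time: 36.0
ee_pos: [489.5, -30.3, 127.6]
tcp_rot: [[-0.999, 0.034, -0.0], [0.034, 0.999, 0.0], [0.0, 0.0, -1.0]]
force: [0.5, 0.3, 0.5]
finger_gap: -0.1
finger_force: 0.0
```

Request:
{"api": "servo_tool", "payload": {"commands": [[255,[0,0,0],[0,0,0]],[255,[0,0,0],[0,0,0]],[255,[0,0,0],[0,0,0]],[255,[0,0,0],[0,0,0]],[255,[0,0,0],[0,0,0]],[255,[0,0,0],[0,0,0]],[255,[0,0,0],[0,0,0]],[255,[0,0,0],[0,0,0]]]}}

```text
time: 37.0
ee_pos: [489.4, -30.3, 127.8]
tcp_rot: [[-0.999, 0.034, 0.0], [0.034, 0.999, 0.0], [-0.0, 0.0, -1.0]]
force: [0.3, -0.1, 0.7]
finger_gap: 0.2
finger_force: 0.0
```

Request:
{"api": "servo_tool", "payload": {"commands": [[255,[0,0,0.03],[0,0,0]],[255,[0,0,0.05],[0,0,0]],[255,[0,0,0.06],[0,0,0]],[255,[0,0,0.065],[0,0,0]],[255,[0,0,0.07],[0,0,0]],[255,[0,0,0.075],[0,0,0]]]}}

```text
time: 37.75
ee_pos: [490.1, -30.5, 53.2]
tcp_rot: [[-0.999, 0.034, 0.002], [0.034, 0.999, -0.0], [-0.002, -0.0, -1.0]]
force: [-0.0, -0.2, -0.0]
finger_gap: -0.0
finger_force: 0.0
```

Request:
{"api": "servo_tool", "payload": {"commands": [[255,[0.004,0,0.004],[0,0,0]],[255,[0.004,0,0.008],[0,0,0]],[255,[0.004,0,0.012],[0,0,0]],[255,[0.004,0,0.016],[0,0,0]]]}}

```text
time: 38.25
ee_pos: [484.8, -30.2, 37.7]
tcp_rot: [[-0.999, 0.034, -0.002], [0.034, 0.999, 0.0], [0.002, -0.0, -1.0]]
force: [-4.8, 0.6, 7.3]
finger_gap: -0.2
finger_force: 3.8
```

Request:
{"api": "servo_tool", "payload": {"commands": [[255,[0,0,0.003],[0,0,0]],[255,[0,0,0.006],[0,0,0]],[255,[0,0,0.008],[0,0,0]],[255,[0,0,0.008],[0,0,0]]]}}

```text
time: 38.75
ee_pos: [485.5, -30.2, 29.5]
tcp_rot: [[-0.999, 0.034, -0.0], [0.034, 0.999, -0.0], [0.0, -0.0, -1.0]]
force: [-2.9, 0.6, 7.5]
finger_gap: -0.2
finger_force: 3.6
```

Request:
{"api": "servo_tool", "payload": {"commands": [[255,[0,0,0.002],[0,0,0]],[255,[0,0,0.004],[0,0,0]],[255,[0,0,0.005],[0,0,0]],[255,[0,0,0.006],[0,0,0]]]}}

```text
time: 39.25
ee_pos: [485.6, -30.3, 28.8]
tcp_rot: [[-0.999, 0.033, -0.002], [0.033, 0.999, -0.0], [0.002, -0.0, -1.0]]
force: [-19.9, 2.7, 51.7]
finger_gap: -0.1
finger_force: 26.0
```

Request:
{"api": "servo_tool", "payload": {"commands": [[255,[0,0,0.002],[0,0,0]],[255,[0,0,0.003],[0,0,0]],[255,[0,0,0.004],[0,0,0]],[255,[0,0,0.004],[0,0,0]]]}}

```text
time: 39.75
ee_pos: [485.7, -30.3, 28.5]
tcp_rot: [[-0.999, 0.033, -0.003], [0.033, 0.999, -0.001], [0.003, -0.001, -1.0]]
force: [-30.3, 5.0, 74.3]
finger_gap: 0.0
finger_force: 37.1
```

It stops hard at reported z 28.5, which puts the tip at 62 mm, exactly the shut height. Retract and check.

Request:
{"api": "servo_tool", "payload": {"commands": [[255,[0,0,-0.01],[0,0,0]],[255,[0,0,-0.03],[0,0,0]],[255,[0,0,-0.08],[0,0,0]],[255,[0.03,0,-0.13],[0,0,0]],[255,[0.06,0,-0.17],[0,0,0]],[255,[0.06,0,-0.17],[0,0,0]]]}}

```text
time: 40.5
ee_pos: [427.1, -28.7, 192.3]
tcp_rot: [[-0.999, 0.035, 0.008], [0.034, 0.999, -0.002], [-0.008, -0.002, -1.0]]
force: [-0.1, -0.4, -0.3]
finger_gap: 0.1
finger_force: 0.0
```

```bash
python3 - <<'E'
from h import *
plan(430,-31,200,178.3); p0=None
t=snap('top'); p=t['pixels'].astype(int)
for u in (268,390):
    print(u,[(v,int(p[v,u].max())) for v in range(256,280,2)])
for z in (62,76): print(z,[np.round(proj(t,(x,y,z)),1).tolist() for x,y in ((479-4 if y<-100 else 482,y) for y in (117,-185))])
E
```

```text
t 40.5 at [427.1 -28.7 192.3] shift [-3.  -2.2 -7.6] turn [-0.1  0.5 -0.3] F [-0.1 -0.4 -0.3] gap 0.1
268 [(256, 159), (258, 167), (260, 155), (262, 167), (264, 182), (266, 168), (268, 122), (270, 173), (272, 170), (274, 158), (276, 167), (278, 185)]
390 [(256, 155), (258, 151), (260, 153), (262, 161), (264, 150), (266, 165), (268, 159), (270, 152), (272, 178), (274, 176), (276, 178), (278, 174)]
62 [[270.6, 269.0], [389.9, 270.9]]
76 [[270.1, 268.9], [390.7, 270.7]]
```

A light re-probe to confirm the lid stayed down: reported z 34 should be contact-free if it is shut (ajar would touch from about 42).

Request:
{"api": "servo_tool", "payload": {"commands": [[255,[-0.058,0,0.05],[0,0,0]],[255,[-0.058,0,0.1],[0,0,0]],[255,[-0.058,0,0.14],[0,0,0]],[255,[-0.058,0,0.152],[0,0,0]],[255,[-0.058,0,0.158],[0,0,0]],[255,[-0.058,0,0.158],[0,0,0]]]}}

```text
time: 41.3
ee_pos: [484.4, -30.4, 31.5]
tcp_rot: [[-0.999, 0.034, 0.002], [0.034, 0.999, -0.0], [-0.002, -0.0, -1.0]]
force: [0.2, -1.1, 0.3]
finger_gap: -0.3
finger_force: 0.0
```

Request:
{"api": "servo_tool", "payload": {"commands": [[255,[0,0,-0.03],[0,0,0]],[255,[0,0,-0.08],[0,0,0]],[255,[0.06,0,-0.13],[0,0,0]],[255,[0.06,0,-0.17],[0,0,0]],[255,[0.06,0,-0.17],[0,0,0]],[255,[0.06,0,-0.17],[0,0,0]]]}}

```text
time: 42.05
ee_pos: [424.1, -28.2, 202.0]
tcp_rot: [[-0.999, 0.034, 0.003], [0.034, 0.999, -0.001], [-0.003, -0.001, -1.0]]
force: [-0.1, -0.1, -0.5]
finger_gap: -0.0
finger_force: 0.0
```

No contact at 31.5, so the lid is shut. Handing in.

```bash
python3 -c "
from plant import r
print(r.finish_job())"
```

```text
the job is handed in; nothing more can be done
None
```

All four carousels are in the box, one to a bay with spouts to the front, the lid is pressed shut past its catch, and the job is handed in; the hand-in call gave no pass or fail verdict.

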